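Load the solenoid test stand and latch its guard gate

ROBOT

A 6-joint arm with a two-finger parallel gripper is mounted at the origin on the work surface. World frame = base frame: x ahead of the robot, y to its left, z up, the work surface at z = 0. Lengths are in mm, angles in rad, forces in N, time in s.
With the tool pointing down it reaches from about 300 to 775 mm from the base axis. Payload 14.6 kg.
Tool frame: the origin (TCP) lies on the mounting face of the last link; the fingertips stand 199 mm ahead of it and the grasp point (between the pads) lies 180 mm ahead of it; z points along the fingers, y is the direction in which the jaws open and shut (so a half turn about z gives the same grasp; the last joint's range is limited). The gripper opens to 94 mm and grips with 3 to 60 N. Pads are 16 mm wide; open, the fingers measure 119 mm over their backs; the gripper's body (75 mm by 177 mm) begins 78 mm behind the grasp point.
Start: joints at [1.173, 0.3, 1.521, -0, 1.321, -0.067], TCP at [178.637, 520.173, 404.646] pointing down, gripper open.
Joint ranges: [-3.03, 3.03], [-0.79, 2.21], [0.23, 2.52], [-1.04, 4.18], [0, 3.07], [-2.55, 2.55]. Speed limits (rad/s): [2.22, 2.22, 2.57, 3.14, 3.14, 3.14].

INTERFACE

Orientations are given as a unit quaternion [w, x, y, z].
In Python, from plant import manip, capture, spotter gives the robot as it stands.
- The arm moves only by the tool arm_command, never from a script. Its argument "increments" is a list that holds one entry, the list of rows, each a list of 7 numbers: the shift along the tool's x, y, z in cm, then the turn, a rotation vector about the tool's x, y, z in degrees, then the finger opening in cm, from 0 to 9.4. A call has 1 to 12 rows; each row shifts and turns the commanded pose from where the row before left it, along the tool's axes as they then stand; what a row does not reach is not made up. A row lasts 1/10 s, in which the tool goes at most 50 mm and 8.59 degrees, less where a joint would pass 70% of its speed; a pose out of reach is approached as far as the arm can. A call with a gripper value outside its range is refused whole. The fingers move at their own pace and stop on an object; the grip force is fixed at half the most. Time passes only in rows, so rows that do not move let the fingers close. It gives the time, the measured TCP pose, the force and the opening at its end, in the units of the state.
- manip.get_state(): the state, without advancing time (a new reading comes with each control period).
- capture(name): name is "side" or "top" or "wrist"; returns a dict with "img" (400x640x3 uint8, red, green, blue), "z_map" (400x640 float32, mm along the optical axis (not along the pixel's ray), 0 where there is no reading), "intrinsics" (3x3 intrinsics, pixels), "D" ([k1, k2, p1, p2, k3] as OpenCV has them; the pictures are not rectified), "cam_to_world" (4x4, takes a point from camera to world coordinates). Camera axes: x right, y down, z forward; pixel columns grow to the right and rows downward; lengths in mm; the calibration is good to about 2 mm. A picture is of the moment at which its call begins.
- manip.job_done(): hands the job in, once; it reports no verdict.
Trained networks look in a picture, given as the dict that the camera call returned (one of the last four; its "shot" number tells which), for a name from the list of things; names that differ only in an ending like _2 or _b are one class to them, and where a whole thing is asked for, a point or a joint stands for the part that bears it (a point fixed in the world has none). Each returns a list of dicts, best first, with "conf" (0 to 1); they miss things now and then, are a little off and sometimes report something else, mostly with a low value. They report only what shows in the picture. A call takes as long as a camera call.
- spotter.silhouettes(label, picture): "region" (400x640 bool, what is visible of it) and "extent" ([left, top, right, bottom] in pixels, round what is visible of it).
- spotter.mark_of(label, picture): "position" ([column, row] in pixels: a listed point, or the origin of a listed thing).
The state is a dict: "time_s": time; "joint_pos": joint angles; "dq": joint speeds; "joint_torque": joint torques, N m; "ee_pos": TCP position; "ee_rot": TCP orientation; "ft_force": force on the tool from outside, world axes, zero at the start; "ft_torque": the same for the moment, N m; "finger_gap": finger opening in mm.
Only numpy, scipy, OpenCV 4.12 (cv2) and the standard library are available. Lean on these libraries where they do the work, as an engineer would, in place of code of your own. Each camera call takes 0.05 s, during which the arm holds its last target. There are 200 camera calls.

TASK

Stand the tall solenoid valve upright in the nest of the test stand, all the way down, and let go of it. Then push the guard gate shut, gently and without slamming, until its sprung latch tongue snaps in behind the roller and the gate stays latched by itself. Leave the other things on the bench alone.

Things in the scene. Friction and masses are not known exactly. Their poses are not given: they have to be found in the camera images.
- solenoid: The tall solenoid valve, bare aluminium, standing upright on the bench: foot flange 32 mm wide and 14 tall, body 28 wide from 14 to 60, nose 22 wide from 60 to 78 (total height). About 0.18 kg. Origin: centre of its underside, z up.
- nest (a point): Centre of the floor of the nest, a round hole in the test stand 37 mm wide, 12 deep, its mouth chamfered, in an 80 x 80 mm aluminium block. This floor is 18 mm and the block's top 30 mm above the bench. Axes: x from the gate side to the back of the stand, y to the hinge side, z up.
- stand: Test stand fixed to the bench, an open-topped guard; origin on the bench under the nest, same axes as nest. Base plate 250 (x, 135 of it in front of the nest) by 270 (y), 12 mm high. Rails 105 mm behind the nest and 122 mm to each side, 108 high, posts 112 high; a 30 mm wide block 42 high stands 80 behind the nest; the shut gate is 100 mm in front (-x) of it.
- hinge (a point): Point on the gate's upright hinge pin, 65 mm above the bench, fixed in the gate and turning with it. y lies along the gate from free edge to hinge; x is square to the gate and points the way it closes, into the stand. The gate is an 8 mm plate on the pin's y line, 20 to 110 mm above the bench, 200 long.
- push_pad (a point): Centre of the outer face of the rubber pad on the gate (44 mm wide, 60 high), 158 mm from the hinge pin, 78 mm above the bench, 7 mm outside the gate's mid-plane. Axes as hinge: outside is -x. The strike post stands 220 to 240 mm from the pin, 112 high; it can reach 35 mm outside the gate's plane at angle 0.
- gate (a joint): Gate angle, rad: grows as it opens towards the robot. Stays where left, turns easily until the tongue meets the roller at 0.02 to 0.2. Roller and a rigid stop sit on a strike post adjusted differently each time by up to 15 mm either way (its place is not reported), so the gate ends latched anywhere from -0.09 to 0.09, with some 3 mm play at its free edge.
- tongue (a joint): How far the sprung tongue is pressed in, in m: 0 fully out, 0.004 to 0.007 at most as it rides on the roller, back to 0 once snapped in behind it.
- switch (a joint): How far the gate has pressed in the round interlock plunger, in m. The 8 mm plunger stands out 7 mm from the stop beside the strike post and springs out lightly (about 1 N): 0 until the gate is nearly home, 0.002 to 0.009 with the gate latched.
- tongue_tip (a point): Tip of the tongue at the gate's free edge, 211 mm from the pin when out, 67 mm above the bench; axes as hinge. Its slope faces the closing direction (+x). Pushed at the pad, riding over the roller takes 6 to 12 N, most just before the snap; right behind is a rigid stop. The gate must not be pressed with more than 18 N.
- short_valve: the shorter valve, plain cylinder 26 wide with an 18 wide nose, 46 mm tall, standing; origin centre of underside. Leave alone.
- piston: squat stepped piston, 48 wide below and 24 wide above, 36 tall, standing; origin centre of underside. Leave alone.
- race: steel bearing race lying flat, 84 outside, 60 inside, 18 tall; origin centre of underside. Leave alone.
- spray: spray can 66 wide, 190 tall, standing at the back; origin centre of underside. Leave alone.
- driver: screwdriver lying on the bench to the right of the stand, handle about 25 mm thick; origin under its middle, x runs from handle to tip. Leave alone.
- cup: white plastic cup, 76 across the rim, 80 tall; origin centre of underside. Leave alone.

How it is judged:
By the outcome, as a careful person would: the job done as asked, in the order asked, and still so for the second after the job is handed in, with the robot touching nothing.
It also fails if it takes over 64 s, if anything falls off the work surface, if the arm or the gripper's body presses on something with over 40 N, if the wrist force passes 120 N, or if a joint passes its speed limit or range.

## Working session

There is one attempt and no reset: what is moved stays moved. The work goes in short steps, Python scripts to look and compute and a tool call to move; the robot and the scene stay as the last step left them, time stands still between calls to the robot, and variables do not carry over. Pictures are saved under pics/ and viewed, about 8 in all and at most 12, crops included, and the job is handed in when it is done.

Besides the shell and the picture viewer there is one more tool, called after ">>>" as name(argument=value, ...), one argument or row to a line, values as JSON. arm_command: Moves the arm, as the interface text tells. Its arguments: {"type":"object","properties":{"increments":{"type":"array"}},"required":["increments"]}

```bash
mkdir -p pics; ls
cat > h.py <<'E'
import numpy as np, cv2
from plant import manip, capture, spotter
from scipy.spatial.transform import Rotation as R
def cloud(p):
    z=p["z_map"]; h,w=z.shape
    u,v=np.meshgrid(np.arange(w),np.arange(h))
    n=cv2.undistortPoints(np.stack([u,v],-1).reshape(-1,1,2).astype(np.float64),np.array(p["intrinsics"],float),np.array(p["D"],float)).reshape(h,w,2)
    c=np.dstack([n*z[...,None],z,np.ones_like(z)])
    W=c@np.array(p["cam_to_world"]).T
    W=W[...,:3]; W[z<=0]=np.nan
    return W
def ray(p,px):
    n=cv2.undistortPoints(np.array(px,float).reshape(1,1,2),np.array(p["intrinsics"],float),np.array(p["D"],float)).ravel()
    T=np.array(p["cam_to_world"]); return T[:3,3],T[:3,:3]@np.array([n[0],n[1],1])
def at_z(p,px,z):
    o,d=ray(p,px); return o+d*(z-o[2])/d[2]
def save(p,name): cv2.imwrite("pics/"+name,p["img"][...,::-1])
E
python3 - <<'E'
from h import *
np.set_printoptions(precision=1,suppress=True)
print(manip.get_state())
for n in ("side","top"):
    p=capture(n); save(p,n+"0.png"); W=cloud(p)
    print(n,np.array(p["cam_to_world"]).round(2).tolist())
    for l,z in (("solenoid",0),("nest",18),("hinge",65),("push_pad",78),("tongue_tip",67),("short_valve",0),("piston",0),("race",0),("spray",0),("driver",0),("cup",0),("stand",0)):
        for m in spotter.mark_of(l,p)[:2]: print(l,"%.2f"%m["conf"],np.array(m["position"]),at_z(p,m["position"],z))
    for l in ("solenoid","gate"):
        for s in spotter.silhouettes(l,p)[:1]:
            q=W[s["region"]]; print("sil",l,"%.2f"%s["conf"],s["extent"],np.nanmedian(q,0),np.nanpercentile(q,[3,97],axis=0).tolist())
a=cv2.imread("pics/side0.png");b=cv2.imread("pics/top0.png")
E
```

```text
pics
{'time_s': 0.0, 'joint_pos': array([ 1.2,  0.3,  1.5, -0. ,  1.3, -0.1]), 'dq': array([ 0.,  0.,  0.,  0., -0.,  0.]), 'joint_torque': array([  0. , -53.2, -35.3,   0.1,   0. ,  -0. ]), 'ee_pos': array([178.6, 520.2, 404.1]), 'ee_rot': array([-0. ,  0.2,  1. , -0. ]), 'ft_force': array([ 0.5, -0.5,  0.5]), 'ft_torque': array([-0., -0., -0.]), 'finger_gap': 93.86201166374484}
side [[-0.94, -0.18, 0.28, 266.43], [-0.33, 0.48, -0.81, 892.94], [0.01, -0.86, -0.51, 661.83], [0.0, 0.0, 0.0, 1.0]]
solenoid 0.66 [318.4 325.3] [453.5 337.7   0. ]
nest 0.61 [313.7 187.6] [ 647.9 -167.4   18. ]
nest 0.32 [315.6 323.9] [454.9 351.3  18. ]
hinge 0.96 [340.4 190.5] [ 541.8 -101.5   65. ]
hinge 0.72 [384.4 167.1] [ 452.2 -296.3   65. ]
push_pad 0.67 [379.  173.4] [ 455.1 -222.    78. ]
tongue_tip 0.56 [390.8 173.6] [ 423.6 -255.    67. ]
short_valve 0.74 [271.3 275.3] [609.1 232.6   0. ]
piston 0.60 [337.4 286.5] [450.7 214.3   0. ]
piston 0.60 [231.2 243. ] [761.1 155.9   0. ]
race 0.97 [210.  302.8] [697.1 361.5   0. ]
spray 0.23 [340.1 158.9] [ 640.4 -433.2    0. ]
spray 0.20 [316.1 325.2] 
[... 1001 characters left out ...]

piston 0.70 [205.2 260.4] [447.  218.4   0. ]
race 0.90 [150.7 163.7] [691.8 375.1   0. ]
spray 0.96 [235.1 138.4] [764.6 157.5   0. ]
spray 0.24 [150.9 161.8] [696.9 375.    0. ]
driver 0.58 [461.7 259.9] [ 464.2 -435.2    0. ]
cup 0.84 [456.1 189.2] [ 648.1 -422.4    0. ]
stand 0.90 [368.7 184.6] [ 652.8 -191.6    0. ]
sil solenoid 0.54 [148.3, 246.1, 170.1, 256.5] [465.1 323.9  57.9] [[451.88263129580577, 316.60984823383365, 9.110171247217773], [478.80116216047986, 338.0834715726495, 79.63080947757616]]
sil gate 0.67 [325.0, 219.1, 403.4, 271.3] [ 490.9 -169.7   95.1] [[439.1466560756632, -255.69524120830124, 0.93982440720616], [544.0828575599606, -83.44317443504384, 111.63701636437158]]
```

Run:
```python
from h import *
a=cv2.imread("pics/side0.png");b=cv2.imread("pics/top0.png")
cv2.imwrite("pics/c0.png",np.vstack([cv2.resize(b[110:310,110:510],(800,400))]))
cv2.imwrite("pics/s0.png",cv2.resize(a[130:350,180:420],None,fx=2.6,fy=2.6))
```

```text
(no output)
```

View pics/c0.png

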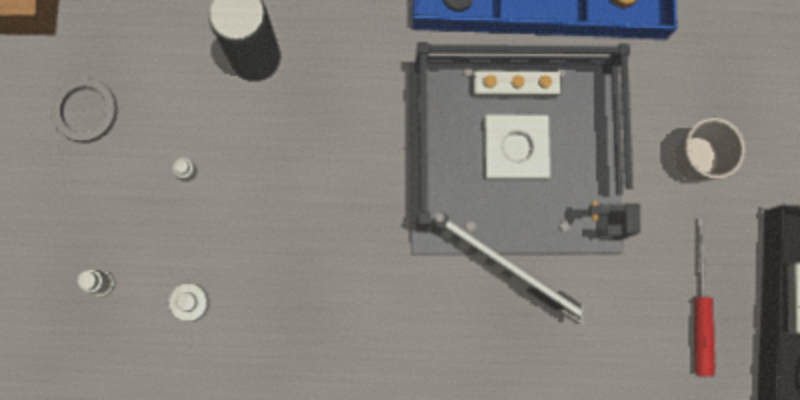

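View pics/s0.png

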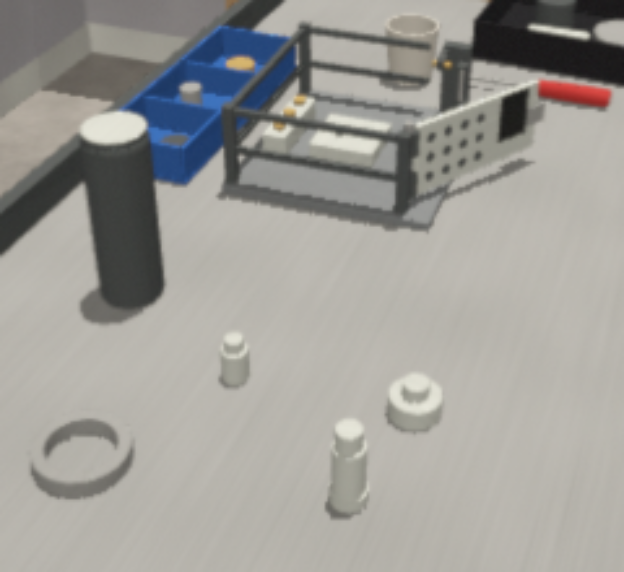

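Run:
```python
from h import *
np.set_printoptions(precision=1,suppress=True)
for n in ("side","top"):
    p=capture(n); W=cloud(p).reshape(-1,3)
    q=W[(abs(W[:,0]-463)<30)&(abs(W[:,1]-333)<30)]
    t=q[(q[:,2]>73)]
    print(n,"sol top",len(t),np.median(t,0),(t.min(0)+t.max(0))/2)
    b=W[(abs(W[:,0]-646)<60)&(abs(W[:,1]+190)<60)&(abs(W[:,2]-30)<6)]
    r=cv2.minAreaRect(b[:,:2].astype(np.float32)); print("block",len(b),r,np.median(b[:,2]))
    g=W[(W[:,0]<600)&(W[:,0]>400)&(W[:,1]<-60)&(W[:,1]>-270)&(W[:,2]>100)&(W[:,2]<116)]
    print("gate",len(g),cv2.fitLine(g[:,:2].astype(np.float32),cv2.DIST_HUBER,0,.01,.01).ravel(),g.min(0),g.max(0))
    f=W[(W[:,0]<800)&(W[:,0]>500)&(W[:,1]<-30)&(W[:,1]>-350)&(W[:,2]>98)&(W[:,2]<118)]
    r=cv2.minAreaRect(f[:,:2].astype(np.float32)); print("frame",r)
s=manip.get_state(); print(R.from_quat(s["ee_rot"][[1,2,3,0]]).as_matrix())
p=capture("wrist"); T=np.array(p["cam_to_world"]); M=R.from_quat(s["ee_rot"][[1,2,3,0]]).as_matrix(); print("cam in tool",M.T@(T[:3,3]-s["ee_pos"]),M.T@T[:3,:3])
print(p["intrinsics"])
```

```text
side sol top 94 [464.7 335.8  79. ] [465.7 332.8  77.5]
block 249 ((652.3302612304688, -185.1927947998047), (82.77318572998047, 85.78713989257812), 1.8832355737686157) 30.65997708653572
gate 345 [   0.5    0.8  501.1 -154.3] [ 438.9 -269.8  100.1] [599.8 -60.3 115.5]
frame ((631.9578247070312, -187.4734649658203), (262.0344543457031, 264.4791259765625), 1.499027132987976)
top sol top 63 [465.6 331.7  76.3] [465.3 332.   77.2]
block 781 ((650.6439819335938, -186.3718719482422), (80.6993408203125, 81.11070251464844), 2.0606906414031982) 28.169757338145246
gate 496 [   0.5    0.8  501.4 -159. ] [ 440.8 -269.8  100.2] [599.7 -61.3 115.2]
frame ((633.4619140625, -188.62290954589844), (261.8354187011719, 261.1869201660156), 2.2097511291503906)
[[-0.9  0.3  0. ]
 [ 0.3  0.9  0. ]
 [ 0.   0.  -1. ]]
cam in tool [73.2  0.4 19.2] [[ 0.  -1.  -0.3]
 [ 1.   0.  -0. ]
 [ 0.  -0.3  1. ]]
[[293.5   0.  319.8]
 [  0.  293.5 197.3]
 [  0.    0.    1. ]]
```

```bash
cat >> h.py <<'E'
def go(tgt,cur=None):
    s=manip.get_state(); M=R.from_quat(s["ee_rot"][[1,2,3,0]]).as_matrix()
    c=s["ee_pos"] if cur is None else np.array(cur,float)
    d=M.T@(np.array(tgt,float)-c)/10
    print("tool cm",d.round(2),"yaw tooly",np.degrees(np.arctan2(M[1,1],M[0,1])).round(2))
    return d
E
python3 - <<'E'
from h import *
a=go([465,332.5,310]); s=manip.get_state(); print(s["ee_rot"],s["ee_pos"],s["joint_pos"])
E
```

```text
tool cm [-33.18  -8.45   9.46] yaw tooly 71.05
[-9.84044446e-06  1.64648250e-01  9.86352348e-01 -1.99520591e-06] [178.62821494 520.17702695 404.63919578] [ 1.17341638e+00  2.99907734e-01  1.52100506e+00  1.88219269e-05
  1.32068827e+00 -6.65818337e-02]
```

>>> arm_command(
  increments=[
    [[-1.5,-0.4,0.4,0,0,0,7],[-3.2,-0.8,0.9,0,0,0,7],[-3.2,-0.8,0.9,0,0,0,7],[-3.2,-0.8,0.9,0,0,0,7],[-3.2,-0.8,0.9,0,0,0,7],[-3.2,-0.8,0.9,0,0,0,7],[-3.2,-0.8,0.9,0,0,0,7],[-3.2,-0.8,0.9,0,0,0,7],[-3.2,-0.8,0.9,0,0,0,7],[-3.2,-0.8,0.9,0,0,0,7],[-2.9,-0.85,0.96,0,0,0,7],[0,0,0,0,0,0,7]],
  ],
)

```text
time_s: 2.85
ee_pos: [467.5, 329.5, 308.4]
ee_rot: [-0.001, 0.166, 0.986, -0.001]
ft_force: [-0.9, 1.3, -0.4]
finger_gap: 70.0
```

Run:
```python
from h import *
np.set_printoptions(precision=1,suppress=True)
p=capture("wrist"); save(p,"w1.png"); W=cloud(p).reshape(-1,3)
q=W[(abs(W[:,0]-465)<35)&(abs(W[:,1]-332)<35)&(W[:,2]<85)]
t=q[q[:,2]>72]; print(len(t)); 
if len(t): print(np.median(t,0),(t.min(0)+t.max(0))/2,t.max(0)-t.min(0))
for m in spotter.mark_of("solenoid",p)[:2]: print(m["conf"],m["position"],at_z(p,m["position"],0))
s=manip.get_state(); print(s["time_s"],s["ee_pos"],s["ft_force"],s["finger_gap"])
go([465,332.5,222])
```

```text
658
[465.9 333.4  78.7] [467.  333.2  76.4] [21.5 21.3  8.7]
0.89 [326.5, 195.8] [470.1 335.5   0. ]
2.95 [465.6 331.6 309.7] [ 0.1 -0.7 -0.2] 70.08481188711195
tool cm [0.1 0.1 8.8] yaw tooly 70.96
```

View pics/w1.png

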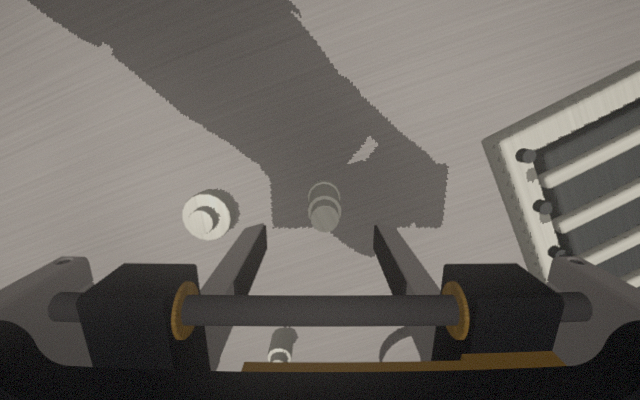

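Solenoid nose at (324,215), centred between the fingers (~265 and ~378). Descend and grip.

>>> arm_command(
  increments=[
    [[0,0.1,1.0,0,0,0,7],[0,0,2.0,0,0,0,7],[0,0,2.0,0,0,0,7],[0,0,2.0,0,0,0,7],[0,0,1.3,0,0,0,7],[0,0,0.5,0,0,0,7],[0,0,0,0,0,0,7],[0,0,0,0,0,0,2.4],[0,0,0,0,0,0,2.4],[0,0,0,0,0,0,2.4],[0,0,0,0,0,0,2.4],[0,0,0,0,0,0,2.4]],
  ],
)

```text
time_s: 4.15
ee_pos: [465.5, 333.4, 222.2]
ee_rot: [0.0, 0.165, 0.986, 0.0]
ft_force: [-0.3, -0.1, 0.1]
finger_gap: 33.3
```

Run:
```python
from h import *
s=manip.get_state(); print(s["time_s"],s["ee_pos"],s["ft_force"],s["finger_gap"],s["joint_pos"])
go([s["ee_pos"][0],s["ee_pos"][1],370])
go([651,-187,370])
```

```text
4.15 [465.54008779 333.35609798 222.22800256] [-0.31480662 -0.06489213  0.05569879] 33.33363870058195 [ 5.57461414e-01  5.60446358e-01  1.61152969e+00 -1.87705873e-06
  9.69349759e-01 -6.82490470e-01]
tool cm [ -0.     0.   -14.78] yaw tooly 71.04
tool cm [-34.45 -43.19 -14.78] yaw tooly 71.04
```

>>> arm_command(
  increments=[
    [[0,0,0,0,0,0,2.4],[0,0,0,0,0,0,2.4],[0,0,0,0,0,0,2.4],[0,0,-1,0,0,0,2.4],[0,0,-2.5,0,0,0,2.4],[0,0,-3,0,0,0,2.4],[0,0,-3,0,0,0,2.4],[-0.5,-0.6,-2.5,0,0,0,2.4],[-1.5,-1.9,-2,0,0,0,2.4],[-2.4,-3,-0.8,0,0,0,2.4],[-2.4,-3,0,0,0,0,2.4],[-2.4,-3,0,0,0,0,2.4]],
  ],
)

```text
time_s: 5.35
ee_pos: [515.2, 193.3, 370.9]
ee_rot: [0.0, 0.164, 0.986, 0.0]
ft_force: [-0.1, 0.5, -2.2]
finger_gap: 26.9
```

Run:
```python
from h import *
s=manip.get_state(); print(s["finger_gap"],s["ft_force"])
go([651,-187,370])
go([651,-187,370],[465.5-0,333.4,222.2])
```

```text
26.904528563059774 [-0.06737352  0.46299253 -2.19584902]
tool cm [-25.18 -31.57   0.09] yaw tooly 71.07
tool cm [-34.44 -43.2  -14.78] yaw tooly 71.07
```

>>> arm_command(
  increments=[
    [[-2.4,-3,0,0,0,0,2.4],[-2.4,-3,0,0,0,0,2.4],[-2.4,-3,0,0,0,0,2.4],[-2.4,-3,0,0,0,0,2.4],[-2.4,-3,0,0,0,0,2.4],[-2.4,-3,0,0,0,0,2.4],[-2.4,-3,0,0,0,0,2.4],[-2.4,-3,0,0,0,0,2.4],[-2.4,-3,0,0,0,0,2.4],[-2.2,-2.9,0,0,0,0,2.4],[-1.4,-1.8,0,0,0,0,2.4],[0,0,0,0,0,0,2.4]],
  ],
)

```text
time_s: 6.55
ee_pos: [650.6, -189.7, 369.7]
ee_rot: [-0.0, 0.166, 0.986, -0.0]
ft_force: [-0.2, 0.5, -3.0]
finger_gap: 26.7
```

Run:
```python
from h import *
np.set_printoptions(precision=1,suppress=True)
p=capture("wrist"); save(p,"w2.png"); W=cloud(p).reshape(-1,3)
b=W[(abs(W[:,0]-651)<60)&(abs(W[:,1]+187)<60)&(abs(W[:,2]-30)<5)]
print("block",len(b),cv2.minAreaRect(b[:,:2].astype(np.float32)) if len(b) else 0)
for l,z in (("nest",18),("hinge",65),("push_pad",78),("tongue_tip",67)):
    for m in spotter.mark_of(l,p)[:2]: print(l,m["conf"],m["position"],at_z(p,m["position"],z))
for n in ("top","side"):
    q=capture(n); V=cloud(q).reshape(-1,3)
    for m in spotter.mark_of("nest",q)[:2]: print(n,m["conf"],m["position"],at_z(q,m["position"],18))
s=manip.get_state(); print(s["time_s"],s["ee_pos"],s["ft_force"],s["finger_gap"])
go([651,-187,370])
```

```text
block 3539 ((653.900146484375, -186.57208251953125), (80.56330871582031, 80.12789916992188), 1.7384065389633179)
nest 0.86 [322.5, 190.2] [ 656.3 -188.2   18. ]
hinge 0.68 [394.4, 54.9] [548.2 -82.7  65. ]
side 0.73 [313.8, 185.6] [ 652.  -179.5   18. ]
7.0 [ 650.5 -186.3  370.3] [ 0.1  0.6 -3.1] 26.431412160572314
tool cm [-0.1 -0.1  0. ] yaw tooly 71.09
```

View pics/w2.png

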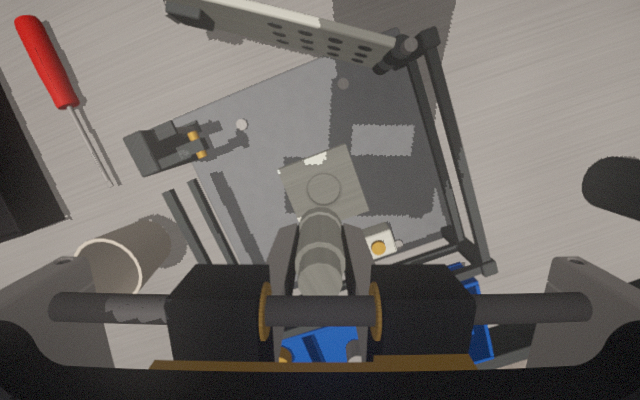

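Run:
```python
from h import *
go([652,-186,257])
```

```text
tool cm [-0.13  0.08 11.33] yaw tooly 71.09
```

>>> arm_command(
  increments=[
    [[-0.1,0.1,1,0,0,0,2.4],[0,0,2,0,0,0,2.4],[0,0,2,0,0,0,2.4],[0,0,2,0,0,0,2.4],[0,0,2,0,0,0,2.4],[0,0,1.3,0,0,0,2.4],[0,0,0.7,0,0,0,2.4],[0,0,0.3,0,0,0,2.4],[0,0,0,0,0,0,2.4],[0,0,0,0,0,0,2.4]],
  ],
)

```text
time_s: 8.0
ee_pos: [652.0, -186.4, 258.0]
ee_rot: [0.001, 0.165, 0.986, -0.0]
ft_force: [0.3, 0.9, -2.4]
finger_gap: 26.9
```

Run:
```python
from h import *
np.set_printoptions(precision=1,suppress=True)
s=manip.get_state(); print(s["time_s"],s["ee_pos"],s["ft_force"],s["finger_gap"])
ims=[]
for n in ("wrist","side","top"):
    p=capture(n); save(p,n+"3.png"); W=cloud(p); F=W.reshape(-1,3)
    b=F[(abs(F[:,0]-652)<48)&(abs(F[:,1]+186)<48)&(abs(F[:,2]-30)<4)]
    print(n,"block",len(b),cv2.minAreaRect(b[:,:2].astype(np.float32)) if len(b)>5 else 0)
    r=np.hypot(F[:,0]-652,F[:,1]+186)
    t=F[(r<25)&(F[:,2]>36)&(F[:,2]<58)]
    if len(t)>5: print("  sol low",len(t),t.min(0),t.max(0))
    for m in spotter.mark_of("solenoid",p)[:1]: print("  sol",m["conf"],m["position"],at_z(p,m["position"],35))
    for m in spotter.mark_of("nest",p)[:1]: print("  nest",m["conf"],m["position"],at_z(p,m["position"],18))
a=cv2.imread("pics/wrist3.png")[80:330,220:440]; b=cv2.imread("pics/side3.png")[120:220,270:380]
cv2.imwrite("pics/c3.png",np.hstack([cv2.resize(a,(440,500)),cv2.resize(b,(360,500)) if 0 else cv2.copyMakeBorder(cv2.resize(b,(360,327)),0,173,0,0,cv2.BORDER_CONSTANT)]))
```

```text
8.0 [ 652.  -186.4  258. ] [ 0.3  0.9 -2.4] 26.866823389623573
wrist block 5681 ((653.97412109375, -186.5601806640625), (80.61345672607422, 80.47505950927734), 1.7056199312210083)
  sol low 483 [ 637.7 -200.2   37.6] [ 657.  -170.9   57.8]
  sol 0.97 [320.5, 228.2] [ 655.9 -186.8   35. ]
  nest 0.88 [319.3, 217.9] [ 653.5 -187.    18. ]
side block 199 ((652.0626220703125, -186.49298095703125), (80.36546325683594, 89.02063751220703), 2.2186450958251953)
  sol low 30 [ 635.3 -191.8   45.5] [ 667.4 -167.9   57.6]
  sol 0.63 [319.2, 181.2] [ 635.5 -183.9   35. ]
  nest 0.83 [313.5, 186.3] [ 651.3 -175.    18. ]
top block 0 0
  sol 0.31 [203.0, 196.4] [604.3 225.6  35. ]
```

View pics/c3.png

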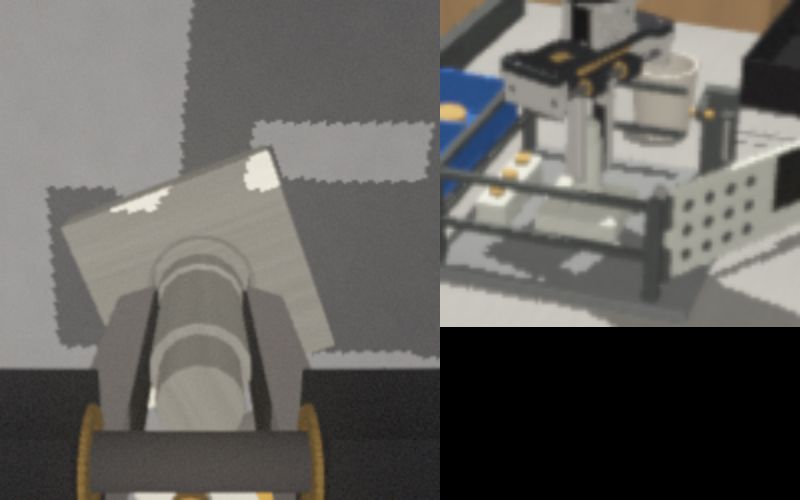

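Run:
```python
from h import *
from scipy.optimize import least_squares
np.set_printoptions(precision=2,suppress=True)
p=capture("wrist"); F=cloud(p).reshape(-1,3)
r=np.hypot(F[:,0]-652,F[:,1]+186)
for z0,z1,rad in ((37.5,47.5,16),(38,43,16),(52,70,14)):
    t=F[(r<22)&(F[:,2]>z0)&(F[:,2]<z1)][:,:2]
    f=least_squares(lambda c:np.hypot(*(t-c).T)-rad,[652,-186],loss="soft_l1",f_scale=.5,bounds=([640,-200],[670,-170])); print(len(t),f.x,np.abs(f.fun).mean())
b=F[(abs(F[:,0]-654)<48)&(abs(F[:,1]+186.5)<48)&(abs(F[:,2]-30)<4)]
# front-left edges by boundary
rc=cv2.minAreaRect(b[:,:2].astype(np.float32)); print(rc)
s=manip.get_state(); go([652,-186,240])
```

```text
147 [ 653.63 -186.79] 0.16066798186685086
71 [ 653.61 -186.8 ] 0.16777602010040799
506 [ 653.48 -186.75] 1.609988776921146
((654.0842895507812, -186.63694763183594), (80.6259765625, 80.6778564453125), 1.7068345546722412)
tool cm [-0.01  0.04  1.71] yaw tooly 71.05
```

>>> arm_command(
  increments=[
    [[-0.04,0,0.2,0,0,0,2.4],[0,0,0.3,0,0,0,2.4],[0,0,0.3,0,0,0,2.4],[0,0,0.3,0,0,0,2.4],[0,0,0.2,0,0,0,2.4],[0,0,0.15,0,0,0,2.4],[0,0,0.1,0,0,0,2.4],[0,0,0.05,0,0,0,2.4],[0,0,0,0,0,0,2.4]],
  ],
)

```text
time_s: 9.4
ee_pos: [652.2, -186.5, 241.0]
ee_rot: [-0.0, 0.165, 0.986, -0.0]
ft_force: [-0.1, -0.1, -2.4]
finger_gap: 26.9
```

>>> arm_command(
  increments=[
    [[0,0,0.05,0,0,0,2.4],[0,0,0.05,0,0,0,2.4],[0,0,0.05,0,0,0,2.4],[0,0,0,0,0,0,2.4]],
  ],
)

```text
time_s: 9.8
ee_pos: [652.2, -186.4, 240.2]
ee_rot: [0.0, 0.165, 0.986, -0.0]
ft_force: [-2.5, 0.8, 5.3]
finger_gap: 26.9
```

>>> arm_command(
  increments=[
    [[0,0,0,0,0,0,6],[0,0,0,0,0,0,6],[0,0,0,0,0,0,6],[0,0,0,0,0,0,6],[0,0,0,0,0,0,6],[0,0,0,0,0,0,6],[0,0,-1,0,0,0,6],[0,0,-2,0,0,0,6],[0,0,-3,0,0,0,6],[0,0,-3,0,0,0,6],[0,0,-3,0,0,0,6],[0,0,-1,0,0,0,6]],
  ],
)

```text
time_s: 11.0
ee_pos: [652.2, -186.4, 373.8]
ee_rot: [0.003, 0.165, 0.986, -0.0]
ft_force: [-0.1, -0.3, 0.6]
finger_gap: 60.0
```

Run:
```python
from h import *
from scipy.optimize import least_squares
np.set_printoptions(precision=2,suppress=True)
s=manip.get_state(); print(s["time_s"],s["ee_pos"],s["ft_force"],s["finger_gap"])
p=capture("wrist"); save(p,"w4.png"); F=cloud(p).reshape(-1,3)
r=np.hypot(F[:,0]-653.5,F[:,1]+186.5)
t=F[(r<24)&(F[:,2]>90)&(F[:,2]<110)]; print("top",len(t),np.median(t,0),t.min(0),t.max(0))
b=F[(abs(F[:,0]-654)<48)&(abs(F[:,1]+186.5)<48)&(abs(F[:,2]-30)<4)]
print(cv2.minAreaRect(b[:,:2].astype(np.float32)), np.median(b[:,2]))
for l,z in (("hinge",65),("push_pad",78),("tongue_tip",67)):
    for m in spotter.mark_of(l,p)[:1]: print(l,m["conf"],m["position"],at_z(p,m["position"],z))
g=[x["region"] for x in spotter.silhouettes("gate",p)[:1]]
W=cloud(p)
for G in g:
    q=W[G]; q=q[(q[:,2]>104)&(q[:,2]<116)]; l=cv2.fitLine(q[:,:2].astype(np.float32),cv2.DIST_HUBER,0,.01,.01).ravel(); print("gate top",len(q),l,q.min(0),q.max(0))
```

```text
11.0 [ 652.16 -186.41  373.85] [-0.12 -0.3   0.59] 59.98700830473902
top 454 [ 652.74 -186.6    96.79] [ 642.68 -197.41   90.08] [ 664.34 -176.21   98.58]
((653.9658203125, -186.579345703125), (80.46917724609375, 80.14750671386719), 1.7822034358978271) 30.863228748984596
hinge 0.78 [388.4, 53.2] [547.76 -84.05  65.  ]
gate top 2486 [   0.53    0.85  511.67 -148.64] [ 467.56 -222.88  104.04] [557.6  -81.08 114.25]
```

View pics/w4.png

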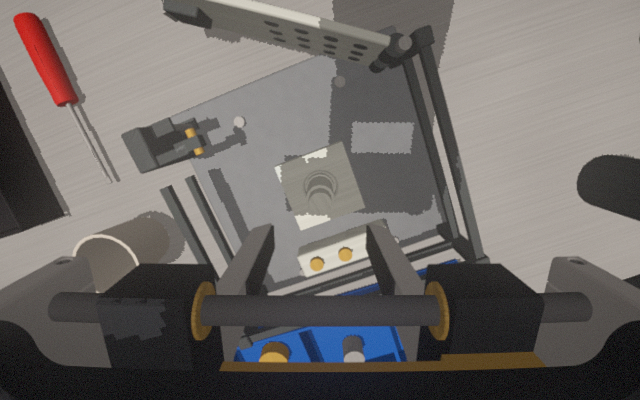

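Run:
```python
from h import *
go([420,-190,374])
```

```text
tool cm [21.84 -7.88 -0.58] yaw tooly 71.05
```

>>> arm_command(
  increments=[
    [[1.4,-0.5,0,0,0,0,0],[2.6,-0.9,0,0,0,0,0],[3.0,-1.1,0,0,0,0,0],[3.0,-1.1,0,0,0,0,0],[3.0,-1.1,0,0,0,0,0],[3.0,-1.1,0,0,0,0,0],[3.0,-1.1,0,0,0,0,0],[2.0,-0.7,0,0,0,0,0],[0.8,-0.3,0,0,0,-5,0],[0,0,0,0,0,-7,0],[0,0,0,0,0,-7,0],[0,0,0,0,0,0,0]],
  ],
)

```text
time_s: 12.45
ee_pos: [420.2, -190.3, 368.5]
ee_rot: [-0.001, -0.001, 1.0, 0.0]
ft_force: [0.4, -0.1, -0.1]
finger_gap: 0.6
```

Run:
```python
from h import *
np.set_printoptions(precision=2,suppress=True)
s=manip.get_state(); print(s["time_s"],s["ee_pos"],s["ft_force"],s["finger_gap"],s["joint_pos"])
for n in ("wrist","top"):
    p=capture(n); save(p,n+"5.png"); W=cloud(p)
    for l,z in (("hinge",65),("push_pad",78),("tongue_tip",67)):
        for m in spotter.mark_of(l,p)[:1]: print(n,l,m["conf"],m["position"],at_z(p,m["position"],z))
    for x in spotter.silhouettes("gate",p)[:1]:
        q=W[x["region"]]; q=q[(q[:,2]>104)&(q[:,2]<116)]
        if len(q)>9: print("gate top",len(q),cv2.fitLine(q[:,:2].astype(np.float32),cv2.DIST_HUBER,0,.01,.01).ravel(),q.min(0),q.max(0))
go([420,-190,262])
```

```text
12.45 [ 420.22 -190.34  368.48] [ 0.37 -0.12 -0.13] 0.5656384312310893 [-0.5   0.14  1.81  0.    1.2  -2.08]
wrist push_pad 0.56 [298.0, 244.7] [ 466.44 -211.45   78.  ]
wrist tongue_tip 0.76 [248.9, 211.9] [ 435.75 -261.34   67.  ]
gate top 700 [   0.53    0.85  462.23 -218.85] [ 440.57 -252.55  104.1 ] [556.26 -80.68 112.28]
top hinge 0.57 [328.7, 219.7] [551.71 -86.51  65.  ]
top push_pad 0.92 [379.4, 260.3] [ 456.46 -208.52   78.  ]
top tongue_tip 0.64 [326.4, 219.4] [552.05 -80.84  67.  ]
tool cm [ 0.04  0.03 10.75] yaw tooly 90.02
```

View pics/wrist5.png

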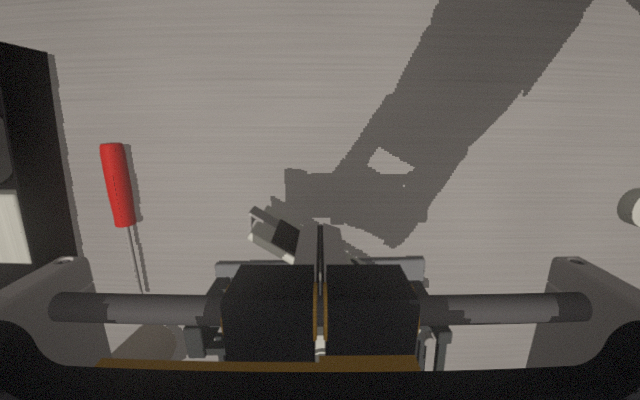

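>>> arm_command(
  increments=[
    [[0,0,1,0,0,0,0],[0,0,2.5,0,0,0,0],[0,0,3,0,0,0,0],[0,0,2.7,0,0,0,0],[0,0,1.2,0,0,0,0],[-0.2,-0.1,0.3,0,0,0,0],[-0.3,-0.12,0,0,0,0,0],[-0.3,-0.12,0,0,0,0,0],[-0.3,-0.12,0,0,0,0,0],[-0.3,-0.12,0,0,0,0,0]],
  ],
)

```text
time_s: 13.95
ee_pos: [434.8, -196.3, 263.2]
ee_rot: [0.001, -0.0, 1.0, -0.0]
ft_force: [0.6, -0.1, -1.0]
finger_gap: 0.2
```

>>> arm_command(
  increments=[
    [[-0.25,-0.1,0,0,0,0,0],[-0.25,-0.1,0,0,0,0,0],[-0.2,-0.08,0,0,0,0,0],[-0.2,-0.08,0,0,0,0,0],[-0.2,-0.08,0,0,0,0,0],[-0.2,-0.08,0,0,0,0,0],[-0.2,-0.08,0,0,0,0,0],[-0.2,-0.08,0,0,0,0,0],[-0.2,-0.08,0,0,0,0,0],[-0.2,-0.08,0,0,0,0,0]],
  ],
)

```text
time_s: 14.95
ee_pos: [455.5, -204.6, 262.5]
ee_rot: [-0.0, -0.0, 1.0, 0.0]
ft_force: [-1.5, 0.2, -1.3]
finger_gap: 0.8
```

>>> arm_command(
  increments=[
    [[-0.25,-0.1,0,0,0,0,0],[-0.3,-0.13,0,0,0,0,0],[-0.3,-0.13,0,0,0,0,0],[-0.3,-0.13,0,0,0,0,0],[-0.3,-0.13,0,0,0,0,0],[-0.3,-0.13,0,0,0,0,0],[-0.3,-0.13,0,0,0,0,0],[-0.3,-0.13,0,0,0,0,0],[-0.3,-0.13,0,0,0,0,0],[-0.3,-0.13,0,0,0,0,0],[-0.25,-0.1,0,0,0,0,0],[-0.1,-0.05,0,0,0,0,0]],
  ],
)

```text
time_s: 16.15
ee_pos: [488.6, -218.8, 262.5]
ee_rot: [0.0, -0.0, 1.0, 0.0]
ft_force: [-0.3, 0.2, 0.4]
finger_gap: 0.3
```

Run:
```python
from h import *
np.set_printoptions(precision=2,suppress=True)
s=manip.get_state(); print(s["time_s"],s["ee_pos"],s["ft_force"])
for n in ("top","side"):
    p=capture(n); save(p,n+"6.png"); W=cloud(p)
    for l,z in (("hinge",65),("push_pad",78),("tongue_tip",67)):
        for m in spotter.mark_of(l,p)[:1]: print(n,l,m["conf"],m["position"],at_z(p,m["position"],z))
    for x in spotter.silhouettes("gate",p)[:1]:
        q=W[x["region"]]; q=q[(q[:,2]>100)&(q[:,2]<116)&(q[:,1]<-60)&(q[:,1]>-300)]
        if len(q)>9: print("gate top",len(q),cv2.fitLine(q[:,:2].astype(np.float32),cv2.DIST_HUBER,0,.01,.01).ravel(),q.min(0),q.max(0))
a=cv2.imread("pics/top6.png")[110:310,290:450]; b=cv2.imread("pics/side6.png")[110:230,290:420]
cv2.imwrite("pics/c6.png",np.hstack([cv2.resize(a,(400,500)),cv2.copyMakeBorder(cv2.resize(b,(400,369)),0,131,0,0,cv2.BORDER_CONSTANT)]))
```

```text
16.15 [ 488.63 -218.76  262.52] [-0.28  0.18  0.41]
top hinge 0.6 [330.2, 215.4] [562.25 -89.92  65.  ]
gate top 96 [   0.25    0.97  538.57 -111.58] [ 527.3  -141.22  100.21] [551.72 -80.52 115.52]
side hinge 0.33 [269.6, 275.8] [578.19 300.18  65.  ]
side push_pad 0.93 [364.3, 171.3] [ 500.79 -219.41   78.  ]
gate top 143 [   0.29    0.96  523.24 -156.7 ] [ 495.   -228.84  100.19] [546.39 -69.8  114.04]
```

View pics/c6.png

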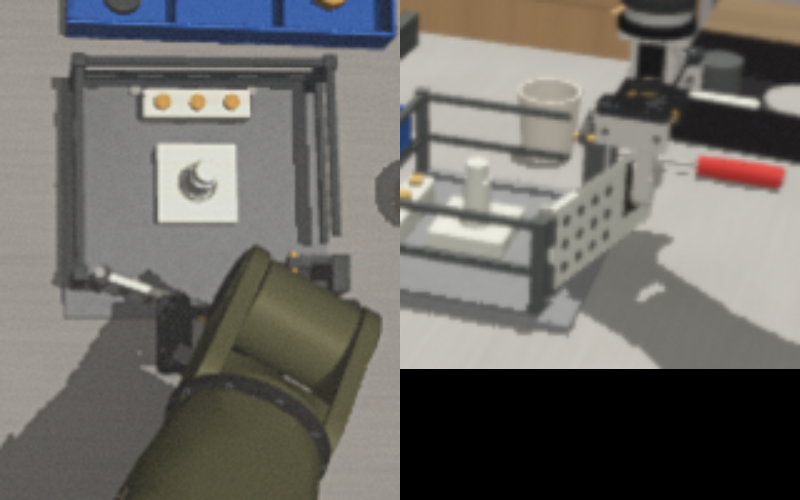

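>>> arm_command(
  increments=[
    [[-0.15,-0.05,0,0,0,0,0],[-0.15,-0.05,0,0,0,0,0],[-0.15,-0.05,0,0,0,0,0],[-0.15,-0.05,0,0,0,0,0],[-0.1,-0.04,0,0,0,0,0],[-0.1,-0.04,0,0,0,0,0],[-0.1,-0.04,0,0,0,0,0],[-0.1,-0.04,0,0,0,0,0]],
  ],
)

```text
time_s: 17.45
ee_pos: [498.4, -222.3, 262.5]
ee_rot: [-0.0, -0.0, 1.0, 0.0]
ft_force: [-0.6, 0.2, -0.6]
finger_gap: 0.4
```

>>> arm_command(
  increments=[
    [[-0.1,-0.04,0,0,0,0,0],[-0.1,-0.04,0,0,0,0,0],[-0.1,-0.04,0,0,0,0,0],[-0.1,-0.04,0,0,0,0,0],[-0.1,-0.04,0,0,0,0,0],[-0.1,-0.04,0,0,0,0,0]],
  ],
)

```text
time_s: 18.05
ee_pos: [504.5, -224.7, 262.6]
ee_rot: [0.0, -0.0, 1.0, -0.0]
ft_force: [-0.1, -0.0, 0.3]
finger_gap: 0.6
```

>>> arm_command(
  increments=[
    [[-0.1,-0.04,0,0,0,0,0],[-0.1,-0.04,0,0,0,0,0],[-0.1,-0.04,0,0,0,0,0],[-0.1,-0.04,0,0,0,0,0]],
  ],
)

```text
time_s: 18.45
ee_pos: [508.5, -226.3, 262.6]
ee_rot: [0.0, -0.0, 1.0, 0.0]
ft_force: [-0.0, -0.2, 0.3]
finger_gap: 0.5
```

>>> arm_command(
  increments=[
    [[-0.1,-0.04,0,0,0,0,0],[-0.1,-0.04,0,0,0,0,0],[-0.1,-0.04,0,0,0,0,0],[-0.1,-0.04,0,0,0,0,0]],
  ],
)

```text
time_s: 18.85
ee_pos: [512.5, -227.9, 262.5]
ee_rot: [-0.0, -0.0, 1.0, -0.0]
ft_force: [-0.3, -0.7, -0.6]
finger_gap: 0.6
```

>>> arm_command(
  increments=[
    [[-0.1,-0.04,0,0,0,0,0],[-0.1,-0.04,0,0,0,0,0],[-0.1,-0.04,0,0,0,0,0],[-0.1,-0.04,0,0,0,0,0]],
  ],
)

```text
time_s: 19.25
ee_pos: [516.5, -229.5, 262.5]
ee_rot: [0.0, -0.0, 1.0, -0.0]
ft_force: [-0.9, 0.6, 0.2]
finger_gap: 0.6
```

>>> arm_command(
  increments=[
    [[-0.1,-0.04,0,0,0,0,0],[-0.1,-0.04,0,0,0,0,0],[-0.1,-0.04,0,0,0,0,0],[-0.1,-0.04,0,0,0,0,0]],
  ],
)

```text
time_s: 19.65
ee_pos: [520.5, -231.1, 262.5]
ee_rot: [-0.0, -0.0, 1.0, 0.0]
ft_force: [-1.3, 0.4, -0.3]
finger_gap: 0.6
```

Run:
```python
from h import *
np.set_printoptions(precision=2,suppress=True)
p=capture("side"); save(p,"side7.png"); W=cloud(p)
for l,z in (("hinge",65),("push_pad",78),("tongue_tip",67)):
    for m in spotter.mark_of(l,p)[:1]: print(l,m["conf"],m["position"],at_z(p,m["position"],z))
for x in spotter.silhouettes("gate",p)[:1]:
    q=W[x["region"]]; q=q[(q[:,2]>100)&(q[:,2]<116)&(q[:,1]<-60)&(q[:,1]>-300)]
    if len(q)>9: print("gate top",len(q),cv2.fitLine(q[:,:2].astype(np.float32),cv2.DIST_HUBER,0,.01,.01).ravel(),q.min(0),q.max(0))
```

```text
hinge 0.55 [337.6, 191.8] [547.22 -91.43  65.  ]
push_pad 0.76 [355.7, 166.1] [ 534.97 -244.47   78.  ]
gate top 120 [   0.08    1.    539.22 -161.07] [ 524.98 -250.9   100.01] [549.88 -81.97 114.24]
```

>>> arm_command(
  increments=[
    [[-0.1,-0.03,0,0,0,0,0],[-0.1,-0.03,0,0,0,0,0],[-0.1,-0.03,0,0,0,0,0]],
  ],
)

```text
time_s: 20.2
ee_pos: [523.5, -232.0, 262.5]
ee_rot: [-0.0, -0.0, 1.0, 0.0]
ft_force: [-0.8, 0.3, 0.6]
finger_gap: 0.7
```

>>> arm_command(
  increments=[
    [[-0.1,-0.03,0,0,0,0,0],[-0.1,-0.03,0,0,0,0,0],[-0.1,-0.03,0,0,0,0,0]],
  ],
)

```text
time_s: 20.5
ee_pos: [526.3, -232.8, 262.5]
ee_rot: [-0.0, -0.0, 1.0, 0.0]
ft_force: [-4.6, 3.6, 3.0]
finger_gap: 0.5
```

>>> arm_command(
  increments=[
    [[-0.05,0,0,0,0,0,0],[-0.05,0,0,0,0,0,0],[-0.05,0,0,0,0,0,0]],
  ],
)

```text
time_s: 20.8
ee_pos: [527.8, -232.8, 262.5]
ee_rot: [-0.0, -0.0, 1.0, 0.0]
ft_force: [-5.7, 1.4, 2.1]
finger_gap: 0.2
```

>>> arm_command(
  increments=[
    [[-0.05,0,0,0,0,0,0],[-0.05,0,0,0,0,0,0],[-0.05,0,0,0,0,0,0]],
  ],
)

```text
time_s: 21.1
ee_pos: [529.3, -232.9, 262.5]
ee_rot: [-0.0, -0.0, 1.0, 0.0]
ft_force: [-5.7, 1.9, 1.6]
finger_gap: 0.3
```

>>> arm_command(
  increments=[
    [[-0.05,0,0,0,0,0,0],[-0.05,0,0,0,0,0,0],[-0.05,0,0,0,0,0,0]],
  ],
)

```text
time_s: 21.4
ee_pos: [530.7, -233.0, 262.5]
ee_rot: [-0.0, -0.0, 1.0, -0.0]
ft_force: [-6.1, 0.6, 2.6]
finger_gap: 0.7
```

>>> arm_command(
  increments=[
    [[-0.05,0,0,0,0,0,0],[-0.05,0,0,0,0,0,0],[-0.05,0,0,0,0,0,0]],
  ],
)

```text
time_s: 21.7
ee_pos: [532.1, -233.1, 262.5]
ee_rot: [-0.001, -0.0, 1.0, -0.0]
ft_force: [-7.8, -0.4, 2.1]
finger_gap: 0.5
```

>>> arm_command(
  increments=[
    [[-0.05,0,0,0,0,0,0],[-0.05,0,0,0,0,0,0]],
  ],
)

```text
time_s: 21.9
ee_pos: [533.2, -233.1, 262.5]
ee_rot: [-0.0, -0.0, 1.0, -0.0]
ft_force: [-6.0, -0.5, 1.4]
finger_gap: 0.3
```

>>> arm_command(
  increments=[
    [[-0.05,0,0,0,0,0,0],[-0.05,0,0,0,0,0,0]],
  ],
)

```text
time_s: 22.1
ee_pos: [534.4, -233.1, 262.5]
ee_rot: [0.0, -0.0, 1.0, -0.0]
ft_force: [-1.9, -2.0, -0.4]
finger_gap: 0.2
```

>>> arm_command(
  increments=[
    [[-0.05,0,0,0,0,0,0],[0,0,0,0,0,0,0]],
  ],
)

```text
time_s: 22.3
ee_pos: [535.1, -232.8, 262.6]
ee_rot: [0.0, -0.0, 1.0, -0.0]
ft_force: [-1.1, -0.2, -0.9]
finger_gap: 0.4
```

Run:
```python
from h import *
np.set_printoptions(precision=2,suppress=True)
p=capture("wrist"); save(p,"w8.png"); q=capture("side"); save(q,"side8.png")
for x in (p,q):
    for l,z in (("tongue_tip",67),("push_pad",78)):
        for m in spotter.mark_of(l,x)[:1]: print(l,m["conf"],m["position"],at_z(x,m["position"],z))
```

```text
push_pad 0.88 [304.4, 265.4] [ 549.12 -242.16   78.  ]
push_pad 0.97 [353.2, 168.0] [ 538.89 -228.81   78.  ]
```

View pics/w8.png

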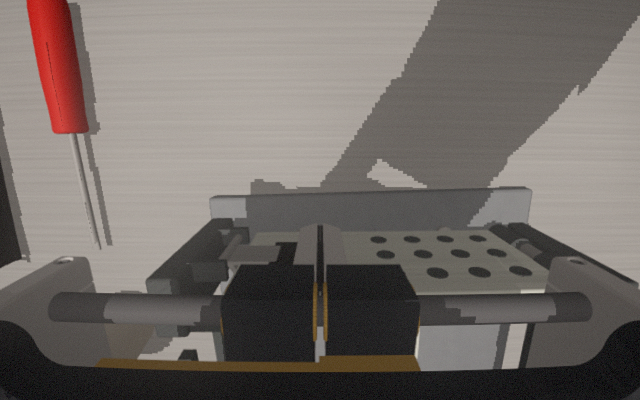

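The gate is nearly square to the stand, with the tongue at about (245,250). Force fell from 7.8 N to 1.1 N, which suggests a snap. I'll feel for the stop.

>>> arm_command(
  increments=[
    [[-0.05,0,0,0,0,0,0],[0,0,0,0,0,0,0]],
  ],
)

```text
time_s: 22.8
ee_pos: [535.4, -232.8, 262.6]
ee_rot: [-0.0, -0.0, 1.0, 0.0]
ft_force: [-0.6, 0.4, 0.0]
finger_gap: 0.7
```

>>> arm_command(
  increments=[
    [[-0.05,0,0,0,0,0,0],[0,0,0,0,0,0,0]],
  ],
)

```text
time_s: 23.0
ee_pos: [535.9, -232.9, 262.6]
ee_rot: [0.0, -0.0, 1.0, -0.0]
ft_force: [-0.4, -0.6, 0.3]
finger_gap: 0.6
```

>>> arm_command(
  increments=[
    [[-0.05,0,0,0,0,0,0],[0,0,0,0,0,0,0]],
  ],
)

```text
time_s: 23.2
ee_pos: [536.5, -232.9, 262.5]
ee_rot: [0.0, -0.0, 1.0, -0.0]
ft_force: [-0.3, -0.4, -0.1]
finger_gap: 0.4
```

>>> arm_command(
  increments=[
    [[-0.05,0,0,0,0,0,0],[-0.03,0,0,0,0,0,0],[0,0,0,0,0,0,0]],
  ],
)

```text
time_s: 23.5
ee_pos: [537.2, -232.9, 262.5]
ee_rot: [-0.0, -0.0, 1.0, 0.0]
ft_force: [-1.5, -0.7, 1.3]
finger_gap: 0.5
```

>>> arm_command(
  increments=[
    [[-0.05,0,0,0,0,0,0],[0,0,0,0,0,0,0]],
  ],
)

```text
time_s: 23.7
ee_pos: [537.7, -232.9, 262.5]
ee_rot: [-0.0, -0.0, 1.0, -0.0]
ft_force: [-1.1, 0.3, -0.2]
finger_gap: 0.3
```

>>> arm_command(
  increments=[
    [[-0.05,0,0,0,0,0,0],[0,0,0,0,0,0,0]],
  ],
)

```text
time_s: 23.9
ee_pos: [538.2, -232.9, 262.5]
ee_rot: [0.0, -0.0, 1.0, -0.0]
ft_force: [-2.4, 0.6, 0.1]
finger_gap: 0.4
```

>>> arm_command(
  increments=[
    [[-0.05,0,0,0,0,0,0],[0,0,0,0,0,0,0]],
  ],
)

```text
time_s: 24.1
ee_pos: [538.7, -232.9, 262.5]
ee_rot: [-0.0, -0.0, 1.0, -0.0]
ft_force: [-1.2, -0.5, -0.2]
finger_gap: 0.5
```

>>> arm_command(
  increments=[
    [[-0.05,0,0,0,0,0,0],[0,0,0,0,0,0,0]],
  ],
)

```text
time_s: 24.3
ee_pos: [539.1, -232.9, 262.5]
ee_rot: [-0.0, -0.0, 1.0, 0.0]
ft_force: [-4.9, -0.6, 2.0]
finger_gap: 0.5
```

>>> arm_command(
  increments=[
    [[-0.04,0,0,0,0,0,0],[0,0,0,0,0,0,0]],
  ],
)

```text
time_s: 24.5
ee_pos: [539.3, -233.0, 262.5]
ee_rot: [-0.001, -0.0, 1.0, 0.0]
ft_force: [-8.2, -1.7, 3.6]
finger_gap: 0.4
```

>>> arm_command(
  increments=[
    [[0.1,0,0,0,0,0,0],[0.3,0,0,0,0,0,0],[0.8,0,0,0,0,0,0],[1.5,0,0,0,0,0,0],[2,0,0,0,0,0,0],[2,0,-1,0,0,0,0],[2,0,-2.5,0,0,0,0],[1.5,0,-3,0,0,0,0],[1,0.5,-3,0,0,0,0],[0,1,-3,0,0,0,0],[0,0.5,-1,0,0,0,0],[0,0,0,0,0,0,0]],
  ],
)

```text
time_s: 25.7
ee_pos: [427.5, -212.5, 398.4]
ee_rot: [0.001, -0.001, 1.0, -0.001]
ft_force: [-0.2, 0.7, -0.9]
finger_gap: 0.5
```

```bash
python3 - <<'E'
from h import *
np.set_printoptions(precision=2,suppress=True)
s=manip.get_state(); print(s["time_s"],s["ee_pos"],s["ft_force"])
for n in ("top","side","wrist"):
    p=capture(n); save(p,n+"9.png"); W=cloud(p)
    for l,z in (("push_pad",78),("tongue_tip",67),("solenoid",18)):
        for m in spotter.mark_of(l,p)[:1]: print(n,l,m["conf"],m["position"],at_z(p,m["position"],z))
    for x in spotter.silhouettes("gate",p)[:1]:
        q=W[x["region"]]; q=q[(q[:,2]>100)&(q[:,2]<116)&(q[:,1]<-60)&(q[:,1]>-300)]
        if len(q)>9: print("gate top",len(q),cv2.fitLine(q[:,:2].astype(np.float32),cv2.DIST_HUBER,0,.01,.01).ravel(),q.min(0),q.max(0))
    F=W.reshape(-1,3); r=np.hypot(F[:,0]-653,F[:,1]+186.5); t=F[(r<24)&(F[:,2]>88)&(F[:,2]<112)]
    if len(t): print("sol top",len(t),np.median(t,0))
E
python3 - <<'E'
import cv2,numpy as np
a=cv2.imread("pics/wrist9.png"); b=cv2.imread("pics/side9.png")[110:230,290:420]
cv2.imwrite("pics/c9.png",np.hstack([cv2.copyMakeBorder(cv2.resize(a,(440,275)),0,62,0,0,cv2.BORDER_CONSTANT),cv2.resize(b,(360,337))]))
E
```

```text
25.7 [ 427.46 -212.52  398.39] [-0.22  0.73 -0.93]
top push_pad 0.98 [390.9, 222.5] [ 547.56 -235.53   78.  ]
top tongue_tip 0.51 [414.9, 224.1] [ 546.41 -296.68   67.  ]
top solenoid 0.57 [363.2, 185.1] [ 647.72 -175.06   18.  ]
gate top 352 [   0.02   -1.    549.3  -185.13] [ 539.97 -286.08  100.06] [556.64 -82.84 114.91]
sol top 67 [ 651.63 -186.68   94.75]
side push_pad 0.63 [351.7, 167.7] [ 543.85 -229.13   78.  ]
side solenoid 0.63 [313.1, 184.1] [ 657.4  -187.94   18.  ]
gate top 119 [   0.02   -1.    547.57 -179.32] [ 539.93 -284.89  100.05] [557.97 -75.52 113.44]
sol top 35 [ 650.79 -182.57   95.37]
wrist tongue_tip 0.6 [176.9, 322.7] [ 598.9  -392.54   67.  ]
```

View pics/c9.png

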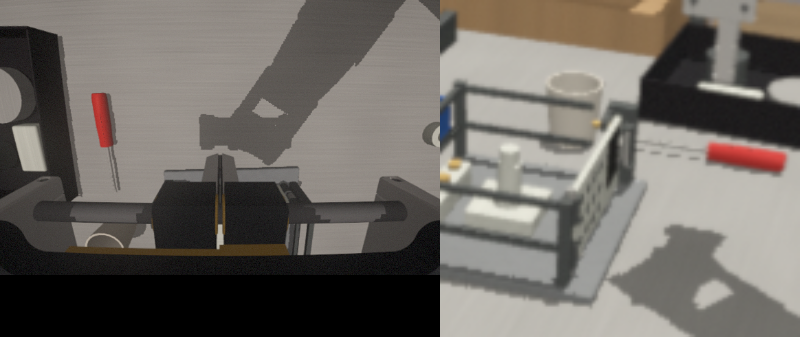

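Both cameras show the gate shut, with the solenoid upright in the nest. One close look at the tongue and roller will settle the latch.

>>> arm_command(
  increments=[
    [[-1,-1.5,0.5,0,0,0,0],[-2,-2.5,1,0,0,0,0],[-2,-2.5,1,0,0,0,0],[-2,-2,1,0,0,0,0],[-1,-0.5,0.5,0,0,0,0],[0,0,0,0,0,0,0],[0,0,0,0,0,0,0]],
  ],
)

```text
time_s: 27.15
ee_pos: [507.4, -302.2, 357.8]
ee_rot: [-0.0, -0.001, 1.0, 0.0]
ft_force: [-0.1, -0.4, -0.2]
finger_gap: 0.5
```

Run:
```python
from h import *
np.set_printoptions(precision=2,suppress=True)
s=manip.get_state(); print(s["time_s"],s["ee_pos"],s["ft_force"])
p=capture("wrist"); save(p,"w10.png"); W=cloud(p)
T=np.linalg.inv(np.array(p["cam_to_world"]))
for X in ((551,-294,67),(548,-83,65)):
    c=T@np.array([*X,1.]); print(X,cv2.projectPoints(c[:3].reshape(1,3),np.zeros(3),np.zeros(3),np.array(p["intrinsics"],float),np.array(p["D"],float))[0].ravel())
c=T@np.array([551,-294,67,1.]); u,v=cv2.projectPoints(c[:3].reshape(1,3),np.zeros(3),np.zeros(3),np.array(p["intrinsics"],float),np.array(p["D"],float))[0].ravel().astype(int)
u=min(max(u,80),560); v=min(max(v,60),340)
cv2.imwrite("pics/c10.png",cv2.resize(p["img"][v-60:v+60,u-80:u+80,::-1],None,fx=5,fy=5,interpolation=cv2.INTER_CUBIC)); print(u,v)
q=capture("top"); V=cloud(q)
for x in spotter.silhouettes("gate",q)[:1]:
    g=V[x["region"]]; g=g[(g[:,2]>100)&(g[:,2]<116)]; print(cv2.fitLine(g[:,:2].astype(np.float32),cv2.DIST_HUBER,0,.01,.01).ravel())
```

```text
27.15 [ 507.38 -302.19  357.78] [-0.08 -0.39 -0.17]
(551, -294, 67) [327.66 241.8 ]
(548, -83, 65) [533.05 237.47]
327 241
[   0.02   -1.    548.78 -167.57]
```

View pics/c10.png

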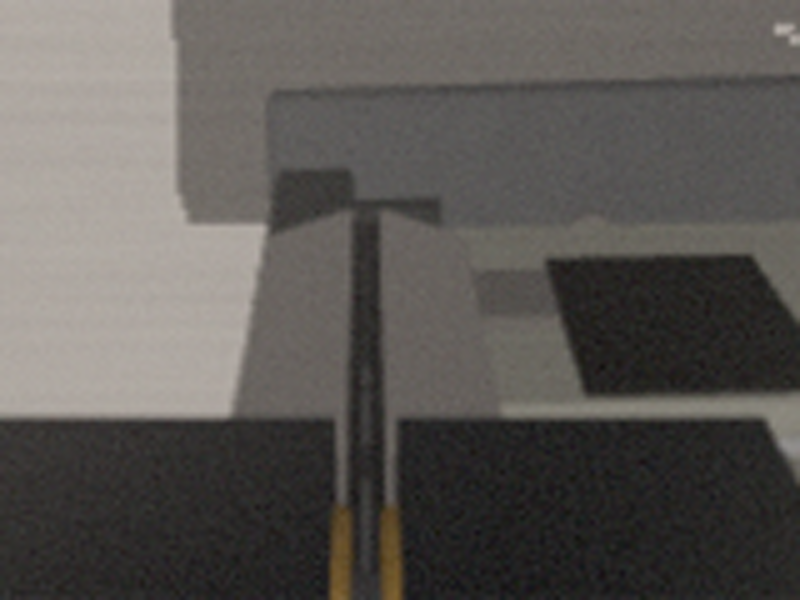

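>>> arm_command(
  increments=[
    [[-1,1,0,0,0,0,0],[-2,2,0,0,0,0,0],[-2,2,0,0,0,0,0],[-1,1.5,0,0,0,0,0],[0,0.5,0,0,0,0,0],[0,0,0,0,0,0,0],[0,0,0,0,0,0,0]],
  ],
)

```text
time_s: 28.0
ee_pos: [567.1, -233.3, 357.7]
ee_rot: [-0.0, -0.0, 1.0, -0.0]
ft_force: [-0.1, 0.4, -0.5]
finger_gap: 0.4
```

Run:
```python
from h import *
s=manip.get_state(); print(s["time_s"],s["ee_pos"])
p=capture("wrist"); save(p,"w11.png")
K=np.array(p["intrinsics"],float);D=np.array(p["D"],float);T=np.linalg.inv(np.array(p["cam_to_world"]))
c=T@np.array([551,-294,67,1.]); u,v=cv2.projectPoints(c[:3].reshape(1,3),np.zeros(3),np.zeros(3),K,D)[0].ravel().astype(int); print(u,v)
for l in ("tongue_tip",):
    for m in spotter.mark_of(l,p)[:2]: print(l,m["conf"],m["position"],at_z(p,m["position"],67))
cv2.imwrite("pics/c11.png",cv2.resize(p["img"][v-60:v+60,u-80:u+80,::-1],None,fx=5,fy=5,interpolation=cv2.INTER_CUBIC))
```

```text
28.0 [ 567.08667509 -233.29288387  357.69448702]
255 183
tongue_tip 0.69 [253.7, 184.5] [ 552.38252682 -295.73586602   67.        ]
```

View pics/c11.png

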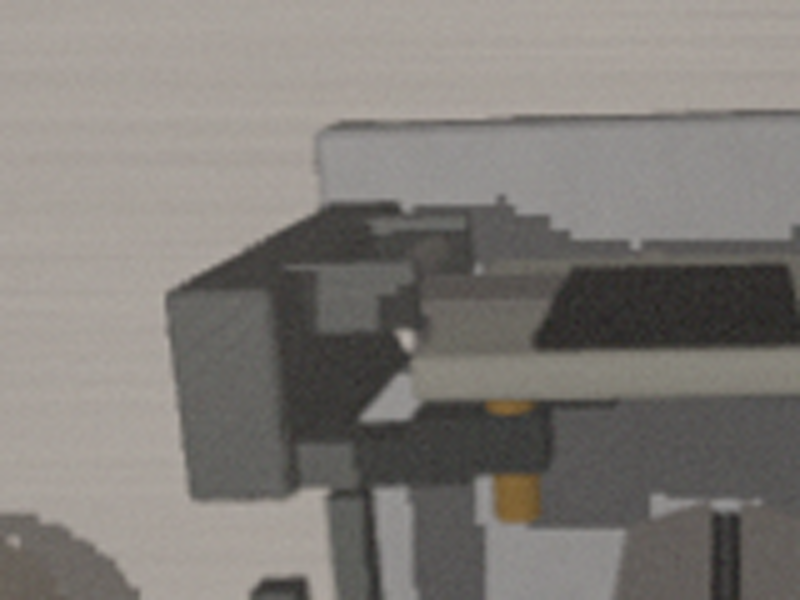

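The roller, crop (430,250), sits outside the tongue, crop (425,310). The tongue is out behind it, about 212 mm from the pin, and the gate's inner face is on the gold plunger, crop (510,405). So it is latched.

```bash
python3 -c "
from plant import manip
s=manip.get_state();print(s['time_s'],s['ft_force']);print(manip.job_done())"
```

```text
28.1 [-0.09774798 -0.38537815 -0.08028041]
the job is handed in; nothing more can be done
None
```

The solenoid is standing in the nest and released, the gate is latched, and I handed the job in at 28.1 s of the 64 s allowed.

**Solenoid:** I lowered it until it met the nest floor with about 8 N, then let go. Afterwards its top read 95–97 mm above the bench, against 96 mm expected, so it is all the way down.

**Gate:** I pushed it slowly at the pad with closed fingers.
- **Force:** It rose to 7.8 N while the tongue rode the roller, fell to about 1 N at the snap, then rose stiffly to 8.2 N in x at the stop. The most I read was about 9 N in total, under the 18 N limit. I only read force at the end of each short move, so a brief peak in between could have been missed.
- **Last checks with the arm clear:** The gate was still shut at about 0.01 rad. The close-up showed the tongue fully out behind the roller (tip about 212 mm from the pin) and the plunger against the gate. The wrist force was under 1 N.

**Disagreements:** Camera readings of the nest and the pad differed by a few mm, more for single network points. Two network reports of the tongue tip after closing were off or wrong. I did not try pulling the gate open to test the latch; that rests on the force record and the close-up. I did not re-measure the other objects, but the arm never went near them.

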